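# Fit the LED module into the microscope lamphouse

## Robot

A 7-joint arm with a two-finger parallel gripper is mounted at the origin on the work surface. World frame = base frame: x ahead of the robot, y to its left, z up, the work surface at z = 0. Lengths are in m, angles in rad, forces in N, time in s.
With the tool pointing down it reaches from about 0.425 to 0.925 m from the base axis. Payload 6.8 kg.
Tool frame: the origin (TCP) lies midway between the tips of the shut fingers; the grasp point (between the pads) lies r.grip_point_offset behind it (r.grip_point_offset is the distance from the TCP to the grasp point, in m); z points along the fingers, y is the direction in which the jaws open and shut (so a half turn about z gives the same grasp; the last joint's range is limited). The gripper opens to 85 mm and grips with 20 to 120 N. Pads are 22 mm wide; open, the fingers measure 114 mm over their backs; the gripper's body (76 mm by 85 mm) begins 54 mm behind the grasp point. The pads swing forward as they close: fully open they stand 13 mm farther back than shut.
Start: joints at [-1.439, 0.477, 0.022, 1.555, -0.011, 1.109, -0.083], TCP at [0.16, 0.656, 0.231] pointing down, gripper open.
Joint ranges: [-2.96, 2.96], [-0.34, 2.1], [-1.41, 1.46], [0.24, 2.44], [-1.37, 4.51], [0.17, 1.92], [-2.96, 2.96]. Speed limits (rad/s): [2.39, 2.39, 3.14, 3.14, 3.14, 3.14, 3.14].

## Interface

Orientations are given as a rotation vector (axis times angle).
In Python, from bench import r gives the robot as it stands. The module is installed in compiled form; this text tells all that it offers.
- The arm moves only by the tool play_rows, never from a script. Its argument "deltas" is a list of rows, each a list of 3 entries, a list of its own where there are three numbers: the finger opening in mm, from 0 to 85.4, then the shift along the tool's x, y, z in mm, then the turn, a rotation vector about the tool's x, y, z in rad. A call has 1 to 8 rows; each row is the pose to reach, as a shift and turn from the pose measured when the call began, along the tool's axes at that moment; what a row does not reach only later rows make up. A row lasts 1/8 s, in which the tool goes at most 62.5 mm and 10.7 degrees, less where a joint would pass 70% of its speed; a pose out of reach is approached as far as the arm can. A call with a gripper value outside its range is refused whole. The fingers move at their own pace and stop on an object; "squeeze" is the grip in N (left out, the last holds). Time passes only in rows, so rows that repeat a pose let the fingers close. It gives the time, the measured TCP pose, the force and the opening at its end, in the units of the state.
- r.get_obs(): the state, without advancing time (a new reading comes with each control period).
- r.grab_frame(name): name is "scene" or "top"; returns (picture, depth): 400x640x3 uint8, red, green, blue; 400x640 float32, m along the optical axis (not along the pixel's ray), 0 where there is no reading.
- r.camera_model(name): a dict with "mtx" (3x3 intrinsics, pixels), "D" ([k1, k2, p1, p2, k3] as OpenCV has them; the pictures are not rectified), "rvec" (rotation vector, rad) and "tvec" (3), from world to camera coordinates, as OpenCV has them. Camera axes: x right, y down, z forward; pixel columns grow to the right and rows downward; lengths in m; the calibration is good to about 2 mm. A picture is of the moment at which its call begins. camera_model takes no time and is no camera call.
- r.hand_in(): hands the job in, once; it reports no verdict.
The state is a dict: "clock": time; "joints": joint angles; "qvel": joint speeds; "tau": joint torques, N m; "tcp_pos": TCP position; "orientation": TCP orientation; "contact_force": force on the tool from outside, world axes, zero at the start; "moment": the same for the moment, N m; "grip_width": finger opening in m.
Only numpy, scipy, OpenCV 4.12 (cv2) and the standard library are available. Lean on these libraries where they do the work, as an engineer would, in place of code of your own. Each camera call takes 0.05 s, during which the arm holds its last target. There are 200 camera calls.

## Task

Pick up the LED module with the smaller base plate, the one that fits between the rails of the open black lamphouse, and set it in lengthwise on its locating pin; the module hides the pin, which stands somewhere along the middle of the channel, so feel for it by sliding the module along the rails until it drops on. Then press the module fully home against the sprung bed and finish while still holding it pressed down, as if waiting for the screws to be driven. Leave the other module and everything else on the bench where they are.

Things in the scene. Friction and masses are not known exactly. Their poses are not given: they have to be found in the camera images.
- module: The LED module to fit: 0.14 to 0.28 kg, smaller black base plate, 60 (its x) x 46 (y) x 18 mm. Finned aluminium heat sink on top, 32 x 32 mm, square to the plate, from 18 to 66 mm above the underside. Hold it there. Origin: centre of the underside, z up. Amid the underside a blind round bore, 11 mm across, chamfered, 15.5 mm deep. Fits either way round (turned by pi).
- wide_module: The other LED module, too wide for the rails, to be left alone: black base plate 74 (x) x 60 (y) x 18 mm. Finned aluminium heat sink on top, 32 x 32 mm, square to the plate, from 18 to 66 mm above the underside. Origin: centre of the underside.
- lamphouse: Open black lamphouse fixed to the bench, 150 (its x) x 100 (y) x 48 mm high; origin: centre of its underside, z up. In its top a channel along x: mouth 112 x 61 mm at 48 mm up, bright 45 degree lead-ins narrow it to 100 x 49 mm between end walls and rails from 42 mm down. Floor: the sprung bed. The steel locating pin rises through the bed (see point bed_top).
- bed_top (a point): Middle of the bed's top (channel floor), 30 mm above the bench at rest, 25 when pressed home. The fixed pin, 8 mm across, chamfered, stands on the channel's centre line (y 0), anywhere from -12 to 12 mm along x from its middle: no pose given, seen only from above while the channel is empty. Its top is 38 mm above the bench: a module riding on it has its underside there.
- bed (a joint): How far the sprung bed is pressed down, m: 0 at rest, 0.005 at its stop. It starts to yield at about 4 N, needs about 10 N at the stop, and springs back when let go.
- eyepiece: Bystander: black eyepiece standing on the bench, 34 mm across, 46 mm high; origin at its underside.
- objective: Bystander: brass objective standing on the bench, 28 mm across, 42 mm high; origin at its underside.
- slide_box: Bystander: wooden slide box, 60 x 85 x 30 mm; origin at its underside.
- oil_bottle: Bystander: small bottle, 34 mm across, 60 mm high; origin at its underside.
- screwdriver: Bystander: screwdriver lying on the bench, 160 mm long; origin at its underside.
- lens_cap: Bystander: flat black cap, 48 mm across, 12 mm high; origin at its underside.
Not all that is in view belongs to the job. Leave any purple look-alike of the module alone.

How it is judged:
On the way, in this order (a step that is already met when the one before it is completed fails the run):
1. the module is lifted clear of the bench (height (world z) of module above 0.05 m), for 0.1 s.
2. the module has dropped over the pin, down to the bed (z of module in the frame of lamphouse between 0.018 and 0.0325 m and y of module in the frame of lamphouse between -0.004 and 0.004 m and x of module in the frame of lamphouse between -0.022 and 0.022 m and angle between module's own z axis and vertical below 0.08 rad), for 0.1 s.
At the end, for the whole second after the job is handed in: The module is on the pin between the rails (centre within 4 mm of the channel's centre line, level within 0.08 rad, underside less than 27.5 mm above the bench), the sprung bed is pressed at least 3.5 of its 5 mm, and the gripper is still on the module with more than 1 N, through the last second (z of module in the frame of lamphouse between 0.018 and 0.0275 m and y of module in the frame of lamphouse between -0.004 and 0.004 m and x of module in the frame of lamphouse between -0.022 and 0.022 m and angle between module's own z axis and vertical below 0.08 rad and value of joint bed above 0.0035 m and contact force between module and the fingers above 1 N); the arm keeps its last pose, push and grip.
It fails at once if the other module or a bystander is shifted by more than 20 mm (distance of any of wide_module, eyepiece, objective, slide_box, oil_bottle, screwdriver, lens_cap from where it was at the start of the episode above 0.02 m).
It also fails if it takes over 48 s, if anything falls off the work surface, if the arm or the gripper's body presses on something with over 40 N, if the wrist force passes 120 N, or if a joint passes its speed limit or range.

## Working session

There is one attempt and no reset: what is moved stays moved. The work goes in short steps, Python scripts to look and compute and a tool call to move; the robot and the scene stay as the last step left them, time stands still between calls to the robot, and variables do not carry over. Pictures are saved under pics/ and viewed, about 8 in all and at most 12, crops included, and the job is handed in when it is done.

Besides the shell and the picture viewer there is one more tool, called as a command line: name --argument value ..., lists and objects as JSON in quotes. play_rows: Moves the arm, as the interface text tells. Its arguments: {"type":"object","properties":{"deltas":{"type":"array"},"squeeze":{"type":"number"}},"required":["deltas"]}

```bash
mkdir -p pics
cat > h.py <<'E'
import numpy as np, cv2
from bench import r
from scipy.spatial.transform import Rotation as R
def grab(n):
    im,d=r.grab_frame(n); np.savez('%s.npz'%n,im=im,d=d); return im,d
def world(n,d):
    c=r.camera_model(n); K=np.array(c['mtx'],float); D=np.array(c['D'],float)
    v,u=np.mgrid[0:400,0:640].astype(float)
    p=cv2.undistortPoints(np.stack([u.ravel(),v.ravel()],1)[:,None],K,D)[:,0]
    P=np.c_[p,np.ones(len(p))]*d.reshape(-1,1)
    Rm=cv2.Rodrigues(np.array(c['rvec'],float))[0]
    W=(P-np.array(c['tvec'],float).ravel())@Rm
    W[d.ravel()==0]=np.nan
    return W.reshape(400,640,3)
E
python3 - <<'E'
from h import *
for n in('top','scene'):
    im,d=grab(n); cv2.imwrite('pics/%s0.png'%n,im[:,:,::-1])
    W=world(n,d); print(n,W[200,320],np.nanmin(W,(0,1)),np.nanmax(W,(0,1)))
print(r.get_obs(),r.grip_point_offset)
E
```

```text
top [ 0.5614621   0.03398136 -0.00184109] [-0.23344669 -1.7073699  -0.76986771] [1.32207967 1.47815377 0.49705268]
scene [0.57340919 0.05744958 0.002082  ] [-1.54150578 -1.04734374 -0.76724009] [1.23752221 1.12458074 0.29541072]
{'clock': 0.1, 'joints': array([-1.43909445,  0.47771664,  0.02229646,  1.55635538, -0.0115078 ,
        1.10928602, -0.08307358]), 'qvel': array([-0.00033376, -0.00103949, -0.00191873, -0.00207795, -0.00022694,
        0.00027343, -0.00157789]), 'tau': array([ 3.60868893e-03, -5.97762644e+01,  1.61319997e+00, -2.81956565e+01,
        1.28133970e-02,  4.93273212e-03,  7.07604215e-06]), 'tcp_pos': array([0.16017315, 0.65517124, 0.23042138]), 'orientation': array([-3.75634333e-01, -3.11894762e+00,  2.56800723e-03]), 'contact_force': array([-0.12949389,  0.54645783,  0.13001097]), 'moment': array([ 0.03307475, -0.01635047,  0.01970113]), 'grip_width': 0.08546575519480112} 0.0187
```

View pics/top0.png

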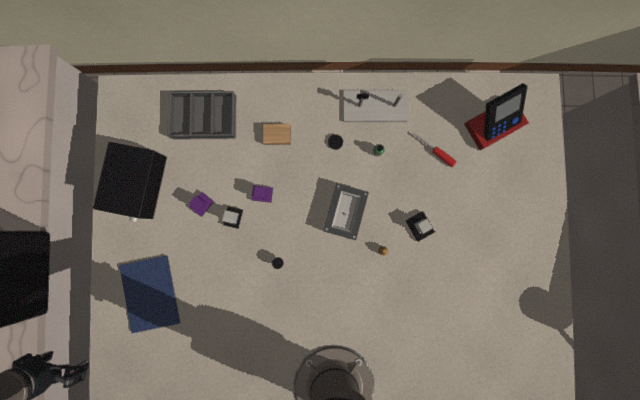

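View pics/scene0.png

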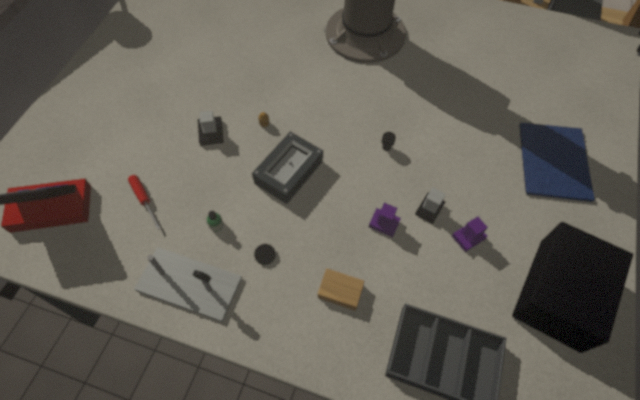

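The top view shows the lamphouse at (346,211) with a light bed, and two real modules at (232,216) and (420,226). The purple decoys are at (201,204) and (262,193). The scene view agrees. Next I measure these.

```bash
cat > m.py <<'E'
from h import *
def rect(P,z):
    c,s,a=cv2.minAreaRect((P[:,:2]*1000).astype(np.float32)); return np.round(c,1),np.round(s,1),round(a,1),len(P)
if __name__=='__main__':
  boxes={'top':{'A':(232,216,15),'B':(420,226,20),'L':(346,211,38)},'scene':{'A':(430,205,20),'B':(209,128,22),'L':(288,166,42)}}
  for n in boxes:
    f=np.load(n+'.npz'); W=world(n,f['d']); im=f['im']
    for k,(u,v,h) in boxes[n].items():
        w=W[v-h:v+h,u-h:u+h].reshape(-1,3); col=im[v-h:v+h,u-h:u+h].reshape(-1,3).astype(int)
        w=w[(col[:,0]+col[:,2]-2*col[:,1])<35]
        for lo,hi in ([(.01,.026),(.008,.075),(.055,.075)] if k!='L' else [(.041,.056),(.01,.06),(.022,.034),(.034,.041)]):
            P=w[(w[:,2]>lo)&(w[:,2]<hi)]
            if len(P)>3: print(n,k,lo,hi,rect(P,0),'z',np.median(P[:,2]).round(4))
  f=np.load('top.npz'); im=f['im']
  a=cv2.resize(im[170:250,300:390],None,fx=6,fy=6,interpolation=cv2.INTER_CUBIC)
  b=cv2.resize(im[196:236,212:252],None,fx=6,fy=6,interpolation=cv2.INTER_CUBIC)
  c=np.zeros((480,240,3),np.uint8); c[:240]=b; c[240:]=cv2.resize(im[206:246,400:440],None,fx=6,fy=6,interpolation=cv2.INTER_CUBIC)
  cv2.imwrite('pics/c1.png',np.clip(np.hstack([a,c]).astype(float)*1.5,0,255)[:,:,::-1])
E
python3 m.py
```

```text
top A 0.01 0.026 (array([510.9, 303.5]), array([46.9, 59.9]), 75.4, 175) z 0.0171
top A 0.008 0.075 (array([510.9, 303.5]), array([46.9, 59.9]), 75.4, 327) z 0.0207
top A 0.055 0.075 (array([511. , 303.2]), array([32.8, 31.6]), 77.0, 129) z 0.0651
top B 0.01 0.026 (array([ 478.4, -272.1]), array([74.9, 61.6]), 28.0, 318) z 0.017
top B 0.008 0.075 (array([ 478.4, -272.1]), array([74.9, 61.6]), 28.0, 495) z 0.0185
top B 0.055 0.075 (array([ 478.7, -272.8]), array([32.5, 32.6]), 29.0, 134) z 0.0647
top L 0.041 0.056 (array([524.1, -42. ]), array([100.1, 149.8]), 74.2, 1121) z 0.0468
top L 0.01 0.06 (array([510.5, -83.1]), array([188.6, 153.4]), 73.4, 1722) z 0.0449
top L 0.022 0.034 (array([498.9, -79.6]), array([192.5, 125.5]), 71.4, 538) z 0.0293
top L 0.034 0.041 (array([497.2, -80.9]), array([202.1, 124.1]), 64.2, 53) z 0.0385
scene A 0.01 0.026 (array([511.8, 303.7]), array([46.1, 63.7]), 75.6, 270) z 0.0178
scene A 0.008 0.075 (array([511.8, 303.7]), array([46.1, 63.7]), 75.6, 597) z 0.033
scene A 0.055 0.075 (array([511.7, 303.9]), array([31.7, 34.6]), 75.9, 219) z 0.0656
scene B 0.01 0.026 (array([ 479.5, -270.6]), array([78.8, 59.8]), 28.6, 402) z 0.0179
scene B 0.008 0.075 (array([ 479.5, -270.6]), array([78.8, 59.8]), 28.6, 699) z 0.0199
scene B 0.055 0.075 (array([ 478.7, -271. ]), array([36.8, 31.9]), 27.4, 176) z 0.0654
scene L 0.041 0.056 (array([523.7, -40.3]), array([102.7, 153.1]), 74.0, 1632) z 0.0477
scene L 0.01 0.06 (array([510.3, -82.4]), array([193.3, 155.1]), 73.4, 2837) z 0.0447
scene L 0.022 0.034 (array([524.9, -39. ]), array([100.7, 149.8]), 73.6, 808) z 0.0299
scene L 0.034 0.041 (array([524.9, -39.8]), array([102.5, 150.3]), 74.1, 216) z 0.0377[ WARN:0@0.682] global loadsave.cpp:1063 imwrite_ Unsupported depth image for selected encoder is fallbacked to CV_8U.
```

View pics/c1.png

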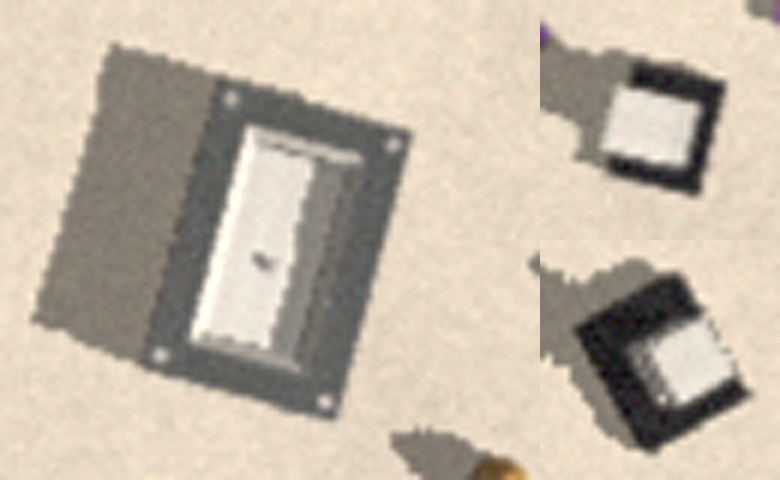

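Module A (46 x 60 mm plate) is the one to fit. It sits at about (511, 303.5) with its long axis near -14.5°. B measures 75 x 61 mm, so it's the wide one. The lamphouse is at about (524, -41) at -15.9°, and the pin shows as a dark spot at about px (344,213). I'll grip with the jaws along the module's long axis, which keeps them clear of the purple decoys.

```bash
cat > go.py <<'E'
import sys
from h import *
def go(x,y,z,psi):
    o=r.get_obs(); T=R.from_rotvec(o['orientation']); p=np.radians(psi)
    G=R.from_matrix(np.array([[-np.sin(p),np.cos(p),0],[np.cos(p),np.sin(p),0],[0,0,-1]]).T)
    print('t',round(o['clock'],2),'shift mm',np.round(T.inv().apply(np.array([x,y,z])-o['tcp_pos']*1000),1),'turn',np.round((T.inv()*G).as_rotvec(),4),
     '| tcp',np.round(o['tcp_pos']*1000,1),'F',np.round(o['contact_force'],1),'M',np.round(o['moment'],2),'w',round(o['grip_width']*1000,1))
if __name__=='__main__': go(*map(float,sys.argv[1:5]))
E
python3 go.py 511.3 303.6 130 -14.4
python3 - <<'E'
from h import *
c=r.camera_model('top'); Rm=cv2.Rodrigues(np.array(c['rvec']))[0]; C=-Rm.T@np.array(c['tvec']).ravel()
for uv in [(343.5,213),(344.3,213.8)]:
    p=cv2.undistortPoints(np.array([[uv]],float),np.array(c['mtx']),np.array(c['D']))[0,0]
    d=Rm.T@np.array([*p,1]); 
    for z in(.038,.03):
        w=C+d*(z-C[2])/d[2]; a=np.radians(-15.9); q=w[:2]-[.524,-.041]
        print(uv,z,w.round(4),'local',(q@[np.cos(a),np.sin(a)]).round(4),(q@[-np.sin(a),np.cos(a)]).round(4))
E
```

```text
t 0.1 shift mm [-424.6 -258.   100.9] turn [-1.2000e-03  1.4000e-03  1.5824e+00] | tcp [160.2 655.2 230.4] F [-0.1  0.5  0.1] M [ 0.03 -0.02  0.02] w 85.5
(343.5, 213) 0.038 [ 0.5189 -0.0357  0.038 ] local -0.0064 0.0037
(343.5, 213) 0.03 [ 0.5192 -0.0363  0.03  ] local -0.0059 0.0032
(344.3, 213.8) 0.038 [ 0.5165 -0.0381  0.038 ] local -0.008 0.0007
(344.3, 213.8) 0.03 [ 0.5168 -0.0387  0.03  ] local -0.0076 0.0003
```

play_rows --deltas '[[60,[-425,-258,60],[0,0,1.582]],[60,[-425,-258,60],[0,0,1.582]],[60,[-425,-258,60],[0,0,1.582]],[60,[-425,-258,60],[0,0,1.582]],[60,[-425,-258,60],[0,0,1.582]],[60,[-425,-258,60],[0,0,1.582]],[60,[-425,-258,80],[0,0,1.582]],[60,[-425,-258,100],[0,0,1.582]]]'

```text
clock: 1.1
tcp_pos: [0.5059, 0.3102, 0.138]
orientation: [2.407, 2.017, 0.003]
contact_force: [-0.1, 2.4, -0.1]
grip_width: 0.0601
```

```bash
python3 go.py 511.3 303.6 100 -14.4
```

```text
t 1.1 shift mm [-5.6  6.4 38. ] turn [ 0.0021 -0.0006  0.0757] | tcp [505.9 310.2 138. ] F [-0.1  2.4 -0.1] M [ 0.1  -0.04  0.01] w 60.1
```

play_rows --deltas '[[58,[-5.6,6.4,25],[0.002,0,0.0757]],[58,[-5.6,6.4,40],[0.002,0,0.0757]],[58,[-5.6,6.4,45],[0.002,0,0.0757]],[58,[-5.6,6.4,45],[0.002,0,0.0757]]]'

```text
clock: 1.6
tcp_pos: [0.5106, 0.305, 0.0932]
orientation: [-2.479, -1.929, -0.001]
contact_force: [-0.3, -0.7, 0.7]
grip_width: 0.058
```

```bash
python3 go.py 511.3 303.6 27 -14.4
python3 - <<'E'
from h import *
im,d=grab('scene'); cv2.imwrite('pics/s1.png',cv2.resize(im[120:280,350:530],None,fx=4,fy=4)[:,:,::-1])
E
```

```text
t 1.6 shift mm [-1.2  1.  66.2] turn [-0.0004 -0.0012  0.003 ] | tcp [510.6 305.   93.2] F [-0.3 -0.7  0.7] M [ 0.04  0.03 -0.02] w 58.0
```

View pics/s1.png

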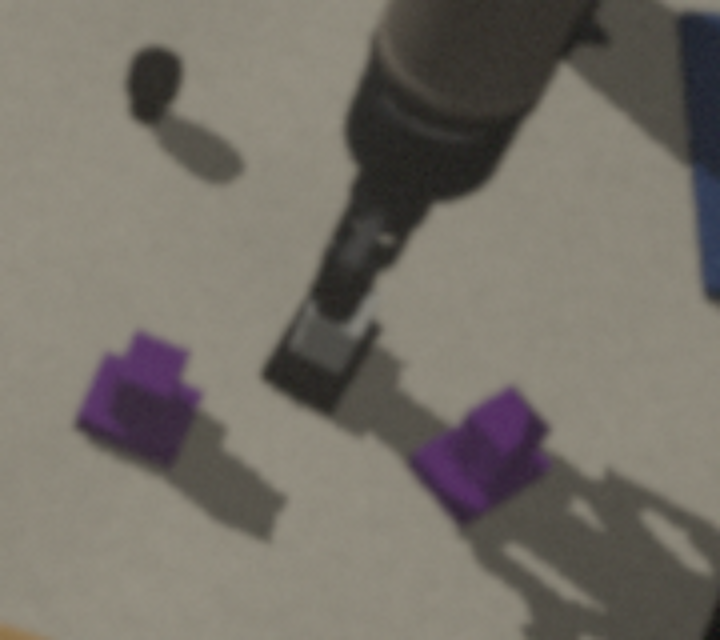

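The crop shows the fingers centred over module A at about (330,330), clear of both purple decoys. Now I descend and grip.

play_rows --deltas '[[58,[-1,1,25],[0,0,0.003]],[58,[-1,1,50],[0,0,0.003]],[58,[-1,1,64],[0,0,0.003]],[58,[-1,1,66],[0,0,0.003]],[20,[-1,1,66],[0,0,0.003]],[20,[-1,1,66],[0,0,0.003]],[20,[-1,1,66],[0,0,0.003]],[20,[-1,1,66],[0,0,0.003]]]' --squeeze 50

```text
clock: 2.65
tcp_pos: [0.5125, 0.3043, 0.0286]
orientation: [-2.482, -1.924, -0.005]
contact_force: [-1.5, 0.6, 6.4]
grip_width: 0.0317
```

play_rows --deltas '[[20,[0,0,0],[0,0,0]],[20,[0,0,0],[0,0,0]],[20,[0,0,-15],[0,0,0]],[20,[0,0,-40],[0,0,0]],[20,[0,0,-70],[0,0,0]],[20,[0,0,-90],[0,0,0]],[20,[0,0,-90],[0,0,0]]]'

```text
clock: 3.52
tcp_pos: [0.5132, 0.3046, 0.1204]
orientation: [-2.482, -1.924, -0.01]
contact_force: [-1.2, 0.2, -3.9]
grip_width: 0.0316
```

```bash
python3 go.py 524 -41 117 -15.9
```

```text
t 3.52 shift mm [-332.    96.5    1.7] turn [ 0.003  -0.006   0.0257] | tcp [513.2 304.6 120.4] F [-1.2  0.2 -3.9] M [0.03 0.01 0.04] w 31.6
```

play_rows --deltas '[[20,[-50,15,0],[0.003,-0.006,0.01]],[20,[-105,31,0],[0.003,-0.006,0.02]],[20,[-160,47,0],[0.003,-0.006,0.026]],[20,[-215,63,0],[0.003,-0.006,0.026]],[20,[-265,78,0],[0.003,-0.006,0.026]],[20,[-305,90,0],[0.003,-0.006,0.026]],[20,[-332,96.5,0],[0.003,-0.006,0.026]],[20,[-332,96.5,0],[0.003,-0.006,0.026]]]'

```text
clock: 4.53
tcp_pos: [0.5228, -0.0439, 0.1178]
orientation: [-2.512, -1.886, 0.003]
contact_force: [-0.5, 0.4, -2.8]
grip_width: 0.0314
```

play_rows --deltas '[[20,[0,0,0],[0,0,0]],[20,[0,0,0],[0,0,0]]]'

```text
clock: 4.78
tcp_pos: [0.5225, -0.0429, 0.1174]
orientation: [-2.51, -1.888, 0.005]
contact_force: [0.0, 0.0, -2.9]
grip_width: 0.0315
```

```bash
python3 go.py 524 -41 117 -15.9
python3 - <<'E'
from m import *
im,d=grab('scene'); cv2.imwrite('pics/s2.png',cv2.resize(im[90:230,210:370],None,fx=5,fy=5,interpolation=cv2.INTER_CUBIC)[:,:,::-1])
W=world('scene',d)[90:230,210:370]; tc=r.get_obs()['tcp_pos']
for lo,hi in[(.1,.118),(.088,.1)]:
    m=(W[...,2]>lo)&(W[...,2]<hi)&(np.hypot(W[...,0]-tc[0],W[...,1]-tc[1])<.05); P=W[m]
    print(lo,hi,rect(P,0),'z',np.median(P[:,2]))
E
```

```text
t 4.78 shift mm [2.3 0.9 0.4] turn [-0.0023  0.0019 -0.0037] | tcp [522.5 -42.9 117.4] F [ 0.   0.  -2.9] M [ 0.03 -0.05  0.02] w 31.5
0.1 0.118 (array([521.4, -41.9]), array([47.3, 61.5]), 75.3, 262) z 0.10657341788240574
0.088 0.1 (array([535.2, -31.3]), array([37.5, 73.6]), 37.4, 86) z 0.09452462011689039
```

View pics/s2.png

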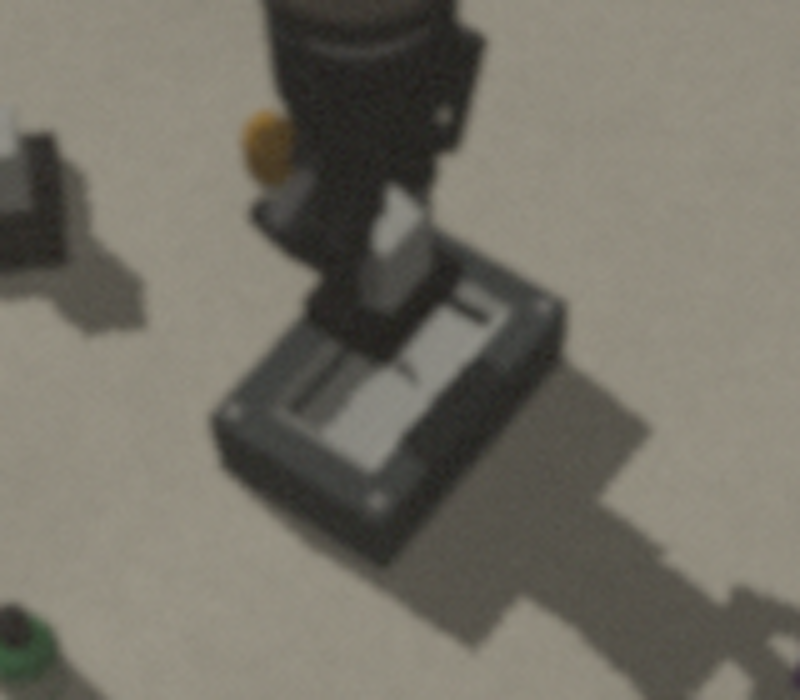

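The module hangs level in the grip over the channel. The pin is visible at about crop (397,358), which is px (289.5,161.5).

Run:
```python
from h import *
c=r.camera_model('scene'); Rm=cv2.Rodrigues(np.array(c['rvec']))[0]; C=-Rm.T@np.array(c['tvec']).ravel()
for uv in [(289,161.5),(290,162.5)]:
    p=cv2.undistortPoints(np.array([[uv]],float),np.array(c['mtx']),np.array(c['D']))[0,0]
    d=Rm.T@np.array([*p,1]); z=.034
    w=C+d*(z-C[2])/d[2]; a=np.radians(-15.9); q=w[:2]-[.524,-.041]
    print(uv,w.round(4),'local',(q@[np.cos(a),np.sin(a)]).round(4),(q@[-np.sin(a),np.cos(a)]).round(4))
from go import go
a=np.radians(-15.9)
x,y=np.array([524,-41])+6*np.array([np.cos(a),np.sin(a)])+[1.1,-1.]
print(x,y); go(x,y,72,-16.6)
```

```text
(289, 161.5) [ 0.5154 -0.0411  0.034 ] local -0.0082 -0.0025
(290, 162.5) [ 0.5173 -0.0379  0.034 ] local -0.0073 0.0012
530.8704478572953 -43.643755312154596
t 4.83 shift mm [ 1.6  8.2 45.5] turn [-0.002   0.0017  0.0087] | tcp [522.7 -42.8 117.5] F [ 0.3 -0.1 -3.1] M [-0.02  0.03  0.03] w 31.5
```

play_rows --deltas '[[20,[1.6,8.2,15],[-0.002,0.002,0.009]],[20,[1.6,8.2,30],[-0.002,0.002,0.009]],[20,[1.6,8.2,42],[-0.002,0.002,0.009]],[20,[1.6,8.2,46],[-0.002,0.002,0.009]],[20,[1.6,8.2,46],[-0.002,0.002,0.009]]]'

```text
clock: 5.45
tcp_pos: [0.5306, -0.0437, 0.0711]
orientation: [-2.519, -1.877, 0.001]
contact_force: [-0.5, -0.5, -2.9]
grip_width: 0.0315
```

```bash
python3 go.py 530.9 -43.6 66 -16.2
```

```text
t 5.45 shift mm [0.2 0.2 5.1] turn [-0.0006  0.     -0.0074] | tcp [530.6 -43.7  71.1] F [-0.5 -0.5 -2.9] M [-0.01  0.02 -0.03] w 31.5
```

play_rows --deltas '[[20,[0,0,2],[0,0,0]],[20,[0,0,4],[0,0,0]],[20,[0,0,5],[0,0,0]],[20,[0,0,5.5],[0,0,0]]]'

```text
clock: 5.95
tcp_pos: [0.5308, -0.0438, 0.0663]
orientation: [-2.519, -1.876, -0.0]
contact_force: [-2.8, -0.3, 9.0]
grip_width: 0.0312
```

```bash
python3 go.py 530.9 -43.6 66 -16.2
```

```text
t 5.95 shift mm [0.2 0.  0.3] turn [-0.0005 -0.0005 -0.0076] | tcp [530.8 -43.8  66.3] F [-2.8 -0.3  9. ] M [ 0.18  0.76 -0.  ] w 31.2
```

The module is riding on the pin: TCP z is 66.3, which puts the underside near 38 mm. I'll slide toward local -x with a light push.

play_rows --deltas '[[20,[0,-1.5,0.5],[0,0,0]],[20,[0,-3,0.5],[0,0,0]],[20,[0,-4.5,0.5],[0,0,0]],[20,[0,-6,0.5],[0,0,0]],[20,[0,-7.5,0.5],[0,0,0]],[20,[0,-8.5,0.5],[0,0,0]]]'

```text
clock: 6.7
tcp_pos: [0.5239, -0.0414, 0.0664]
orientation: [2.519, 1.876, 0.003]
contact_force: [5.2, -1.7, 5.3]
grip_width: 0.0315
```

```bash
python3 go.py 530.9 -43.6 66 -16.2
```

```text
t 6.7 shift mm [-0.1  7.3  0.4] turn [ 0.0021 -0.001  -0.0076] | tcp [523.9 -41.4  66.4] F [ 5.2 -1.7  5.3] M [-0.32 -1.21  0.03] w 31.5
```

play_rows --deltas '[[20,[0,-2,0.7],[0,0,-0.004]],[20,[0,-3,0.7],[0,0,-0.008]],[20,[0,-4,0.7],[0,0,-0.008]],[20,[0,-5,0.7],[0,0,-0.008]]]'

```text
clock: 7.2
tcp_pos: [0.5164, -0.0394, 0.0645]
orientation: [-2.51, -1.886, 0.003]
contact_force: [0.9, -0.2, -2.4]
grip_width: 0.0313
```

play_rows --deltas '[[20,[0,-1,1],[0,0,0]],[20,[0,-2,1],[0,0,0]],[20,[0,-3,1],[0,0,0]]]'

```text
clock: 7.58
tcp_pos: [0.5156, -0.0388, 0.0636]
orientation: [2.511, 1.887, 0.002]
contact_force: [8.8, -1.4, -6.6]
grip_width: 0.0316
```

```bash
python3 go.py 516.5 -39.5 60 -16.2
```

```text
t 7.58 shift mm [-0.4  1.1  3.6] turn [ 0.0013 -0.0003  0.0008] | tcp [515.6 -38.8  63.6] F [ 8.8 -1.4 -6.6] M [-0.45 -2.17 -0.  ] w 31.6
```

The module has dropped onto the pin: the vertical support is gone and the pin is stopping lateral motion at about local -8. I'll back off about 1 mm and lower it.

play_rows --deltas '[[20,[0,0.8,0.5],[0,0,0]],[20,[0,0.8,2],[0,0,0]],[20,[0,0.8,3.5],[0,0,0]],[20,[0,0.8,5],[0,0,0]],[20,[0,0.8,5.5],[0,0,0]]]'

```text
clock: 8.2
tcp_pos: [0.5161, -0.0389, 0.0582]
orientation: [2.511, 1.887, 0.001]
contact_force: [0.7, 0.9, 2.3]
grip_width: 0.0316
```

```bash
python3 go.py 516.5 -39.5 58 -16.2
```

```text
t 8.2 shift mm [-0.5  0.5  0.2] turn [ 0.0007 -0.0006  0.0008] | tcp [516.1 -38.9  58.2] F [0.7 0.9 2.3] M [ 0.32 -0.32 -0.03] w 31.6
```

play_rows --deltas '[[20,[0,0.2,1],[0,0,0]],[20,[0,0.2,2],[0,0,0]],[20,[0,0.2,3.2],[0,0,0]],[20,[0,0.2,4.4],[0,0,0]],[20,[0,0.2,5.2],[0,0,0]],[20,[0,0.2,5.8],[0,0,0]],[20,[0,0.2,5.8],[0,0,0]]]' --squeeze 80

```text
clock: 9.07
tcp_pos: [0.5162, -0.0389, 0.0536]
orientation: [-2.511, -1.886, -0.002]
contact_force: [-3.3, 0.9, 19.4]
grip_width: 0.0312
```

```bash
python3 go.py 516.5 -39.5 53 -16.2
```

```text
t 9.07 shift mm [-0.5  0.4  0.6] turn [ 0.0001 -0.0017  0.0004] | tcp [516.2 -38.9  53.6] F [-3.3  0.9 19.4] M [ 0.39  0.84 -0.02] w 31.2
```

```bash
python3 - <<'E'
from m import *
im,d=grab('scene'); cv2.imwrite('pics/s3.png',cv2.resize(im[90:230,210:370],None,fx=5,fy=5,interpolation=cv2.INTER_CUBIC)[:,:,::-1])
W=world('scene',d)[90:230,210:370]; a=np.radians(-15.9)
q=W[...,:2]-[.524,-.041]; lx=q@[np.cos(a),np.sin(a)]; ly=q@[-np.sin(a),np.cos(a)]
z=W[...,2]
m=(abs(lx)<.05)&(abs(ly)<.022)
print(np.histogram(z[m],bins=np.arange(.02,.1,.004)))
for s in (1,-1):
    k=m&(s*(lx+.008)>.018)&(z>.036)&(z<.05)&(abs(lx+.008)<.029); print(s,k.sum(),np.median(z[k]))
rim=(abs(ly)<.049)&(abs(ly)>.033)&(abs(lx)<.07)&(z>.04)&(z<.055); print('rim',np.median(z[rim]))
E
python3 go.py 516.5 -39.5 53 -16.2
```

```text
(array([ 30, 103,  19,  13,  22, 112,  47,  13,   9,  17,  13,  24,  11,
        26,  12,  22,  15,  69,  18]), array([0.02 , 0.024, 0.028, 0.032, 0.036, 0.04 , 0.044, 0.048, 0.052,
       0.056, 0.06 , 0.064, 0.068, 0.072, 0.076, 0.08 , 0.084, 0.088,
       0.092, 0.096]))
1 87 0.04242992551350378
-1 19 0.04329448203529896
rim 0.048067632614975715
t 9.12 shift mm [-0.5  0.4  0.6] turn [ 0.0002 -0.0018  0.0005] | tcp [516.2 -38.9  53.6] F [-5.3  0.7 19.4] M [0.38 0.84 0.06] w 30.9
```

View pics/s3.png

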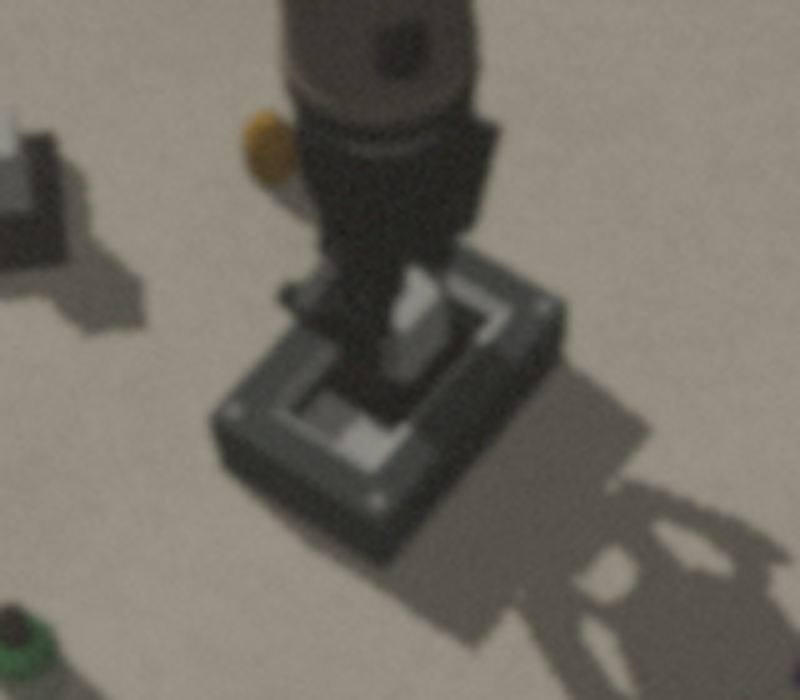

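The picture shows the module seated between the rails, with the bed visible at about crop (370,440). The plate top measures 42.4 and 43.3 mm either side of the sink (43 expected at home), and the exposed bed reads 24–28 mm. I'm handing in.

```bash
python3 -c "
from bench import r
print(r.hand_in()); o=r.get_obs(); print(o['clock'],o['tcp_pos'],o['contact_force'])"
```

```text
the job is handed in; nothing more can be done
None
the job is handed in; nothing more can be done
```

I fitted the smaller LED module on its pin, pressed it home and handed the job in at about 9.1 s, with the gripper still holding it down. No verdict is reported, so what follows is from my own readings.

- **Pick and search:** I gripped the 46 x 60 mm module by its heat sink. I set it down riding on the pin, then slid it along the channel until it dropped on, about 8 mm to the -x side of the middle.
- **Seating:** The underside is at about 25 mm. The plate top measured 42.4 mm on one side of the sink and 43.3 mm on the other, against 43 mm expected at home. The exposed bed read 24–28 mm.
- **Force:** The wrist force is 19 N upward, well past the 10 N or so needed at the bed's stop. The grip was set to 80 N, with an opening of 31 mm.
- **Level:** The tool is within about 0.002 rad of vertical. The 0.9 mm difference between the two plate readings is within depth noise.
- **Small disagreement:** The tool went down 4.6 mm from first touching the bed, against 5 mm nominal. The bed may already have been slightly pressed at that point.
- **Other objects:** I didn't measure the other module or the bystanders again at the end. The arm never came near enough to touch them, and those in the last picture look unmoved.

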